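Rock a snapped-in locating block out of its jig

ROBOT

A 6-joint arm with a two-finger parallel gripper is mounted at the origin on the work surface. World frame = base frame: x ahead of the robot, y to its left, z up, the work surface at z = 0. Lengths are in m, angles in rad, forces in N, time in s.
With the tool pointing down it reaches from about 0.35 to 0.85 m from the base axis. Payload 8.1 kg.
Tool frame: the origin (TCP) lies at the very end of the fingers, on their centre line; the grasp point (between the pads) lies 19 mm behind it; z points along the fingers, y is the line along which they close (so a half turn about z gives the same grasp; the last joint's range is limited). The gripper opens to 93 mm and grips with 3 to 60 N. Pads are 15 mm wide; open, the fingers measure 128 mm over their backs; the gripper's body (75 mm by 188 mm) begins 65 mm behind the grasp point.
Start: joints at [-1.423, 0.13, 1.488, -0, 1.523, -0.085], TCP at [0.138, -0.584, 0.219] pointing down, gripper open.
Joint ranges: [-2.96, 2.96], [-0.89, 2.26], [0.02, 2.5], [-1.34, 4.48], [0, 2.73], [-2.66, 2.66]. Speed limits (rad/s): [2.39, 2.39, 2.79, 3.14, 3.14, 3.14].

INTERFACE

Orientations are given as a rotation vector (axis times angle).
In Python, from plant import monitor, eyes, ticket gives the robot as it stands.
- The arm moves only by the tool arm_command, never from a script. Its argument "deltas" is a list that holds one entry, the list of rows, each a list of 6 numbers: the shift along the world's x, y, z in cm, then the turn, a rotation vector about the world's x, y, z in degrees. In form: [[[tx, ty, tz, rx, ry, rz], ...]]. A call has 1 to 12 rows; each row shifts and turns the commanded pose from where the row before left it; what a row does not reach is not made up. A row lasts 1/12 s, in which the tool goes at most 41.7 mm and 7.16 degrees, less where a joint would pass 70% of its speed; a pose out of reach is approached as far as the arm can. A call is refused whole if a number of a shift passes 4.17 or a number of a turn 7.16, either way. A call with a gripper value outside its range is refused whole. "gripper" is the opening, from -1 (shut) to 1 (fully open), set as the call begins (left out, the last holds). The fingers move at their own pace and stop on an object; "squeeze" is the grip in N (left out, the last holds). Time passes only in rows, so rows that do not move let the fingers close. It gives the time, the measured TCP pose, the force, the opening and the grip force at its end, in the units of the state.
- monitor.read_state(): the state, without advancing time (a new reading comes with each control period).
- eyes.read_camera(name): name is "side" or "top"; returns the picture (384x512x3 uint8, blue, green, red); there is no depth.
- eyes.camera_model(name): a dict with "fx", "fy", "cx", "cy" (pixels), "rvec" (rotation vector, rad) and "tvec" (3), from world to camera coordinates, as OpenCV has them. Camera axes: x right, y down, z forward; pixel columns grow to the right and rows downward; lengths in m; the calibration is good to about 2 mm. A picture is of the moment at which its call begins. camera_model takes no time and is no camera call.
- ticket.close_job(): hands the job in; it is judged then, once.
The state is a dict: "t": time; "q": joint angles; "dq": joint speeds; "joint_torque": joint torques, N m; "tool_pos": TCP position; "orientation": TCP orientation; "force": force on the tool from outside, world axes, zero at the start; "wrist_torque": the same for the moment, N m; "opening": finger opening in m; "gripper_force": force on a finger pad.
Only numpy, scipy, OpenCV 4.12 (cv2) and the standard library are available. Lean on these libraries where they do the work, as an engineer would, in place of code of your own. Each camera call takes 0.05 s, during which the arm holds its last target. There are 200 camera calls.

TASK

The white locating block with the rectangular grip is stuck between the two sprung catches of its jig. Without pulling it straight up, rock it sideways until one end has come up over its catch while the other end is still caught, then rock it back until the other end comes up over its catch too, and only then lift it. Finish while still holding it: upright and still, directly over the jig, with about 2 cm of air between its underside and the tops of the jig's posts; leave the round plug, the steel dish and the scoop where they are.

Things in the scene. Friction and masses are not known exactly. Their poses are not given: they have to be found in the camera images.
- jig: Fixed jig, grey base plate 80 (x) x 136 (y) x 10 mm, flat on the bench, turned up to 0.5 rad; origin at the centre of its underside. Two dark end posts 46 x 19 mm, inner faces at y = +-48 mm, tops 36 mm above the origin, each with a sprung roller (catch). Guide rails along y at x = +-15.3 to 23.3 mm, 50 mm long, tops 24 mm up.
- catch_a (a joint): How far (m) the jig's +y roller is pushed outwards, 0 to 0.009; 13.5 N at first, 3 N more per mm, little friction. Roller diameter 10 mm, 30 mm long along x, centre at (0, +38.5, 25.2) mm in the jig's frame. It holds down the rib of the block's end just below it; pulling the block straight up takes about 25 to 35 N.
- catch_b (a joint): The same for the roller at the jig's -y end, centre at (0, -38.5, 25.2) mm.
- block: White locating block, 126 to 234 g, origin at the centre of its underside; at the start on the base plate, 10 mm above the jig's origin, axes as the jig's. Body 28 (x) x 66 (y) x 30 mm; on top a grip 26 (x) x 36 (y) mm, 30 to 76 mm above the origin, to be held by either pair of faces. It rocks about its x axis.
- block_end_a (a point): Centre of the half-round rib (radius 5 mm, along x) at the block's +y end: (0, 31, 8) mm in its frame, standing 3 mm out from the end face; home 18 mm above the jig's origin. Tipping the block 0.22 rad about its other lower edge (y = -33 mm) brings this rib over its roller, to rest 14 mm above home (10 mm or more counts as over).
- block_end_b (a point): The same for the rib at the block's -y end, (0, -31, 8) mm; it comes over by tipping about the lower edge at y = +33 mm. While it is still caught it stays within 5 mm of home. Once both ribs are over, the block sits level, loose, about 14 mm above home.
- stand: Fixed grey metal stand 80 x 80 x 30 mm with a round hole, origin at the centre of its underside. Bystander.
- plug: Round white plug, 36 mm in diameter with a thinner round top, 65 mm tall, standing in the stand's hole so that its top is 75 mm above the bench; origin at the centre of its underside. Bystander, not to be disturbed.
- dish: Steel dish with blue sealing rings in it, 110 mm across, 22 mm tall, origin at the centre of its underside. Bystander.
- scoop: Blue hand scoop lying flat, 56 mm wide, 133 mm long, 25 mm tall, origin under its middle, handle towards its -y. Bystander.
There are look-alikes about, which are no part of the job. What is shaped like the block but yellow is not meant.

How it is judged:
By the outcome, as a careful person would: the job done as asked, in the order asked, and still so for the second after the job is handed in, while the arm keeps its last pose, push and grip.
It also fails if it takes over 32 s, if anything falls off the work surface, if the arm or the gripper's body presses on something with over 40 N, if the wrist force passes 120 N, or if a joint passes its speed limit or range.

## Working session

There is one attempt and no reset: what is moved stays moved. The work goes in short steps, Python scripts to look and compute and a tool call to move; the robot and the scene stay as the last step left them, time stands still between calls to the robot, and variables do not carry over. Pictures are saved under pics/ and viewed, at most 10 in all, crops included, and the job is handed in when it is done.

Besides the shell and the picture viewer there is one more tool, called by a JSON object that holds its "method" and its "body". arm_command: Moves the arm, as the interface text tells. Its arguments: {"type":"object","properties":{"deltas":{"type":"array"},"gripper":{"type":"number"},"squeeze":{"type":"number"}},"required":["deltas"]}

```bash
mkdir -p pics; ls
python3 - <<'E'
from plant import monitor, eyes
import cv2
print(monitor.read_state())
for n in ("side","top"):
    cv2.imwrite(f"pics/{n}0.png",eyes.read_camera(n)); print(n,eyes.camera_model(n))
E
```

```text
pics
{'t': 0.0, 'q': array([-1.42343358e+00,  1.31198032e-01,  1.48927257e+00,  1.21984030e-05,
        1.52296675e+00, -8.54056675e-02]), 'dq': array([-9.83622575e-04, -6.88057988e-05,  9.92541416e-04, -8.06414060e-05,
       -6.18993010e-04, -3.41601758e-04]), 'joint_torque': array([-8.58559433e-04, -5.59861851e+01, -4.91752017e+01,  7.67163816e-02,
        3.58565210e-02, -1.60445466e-04]), 'tool_pos': array([ 0.13834366, -0.58325729,  0.2175691 ]), 'orientation': array([-3.11850817e+00, -3.64591819e-01,  7.05796374e-05]), 'force': array([ 0.42480154, -0.09639813, -0.44388377]), 'wrist_torque': array([ 0.02915274,  0.00412677, -0.01377406]), 'gripper_force': 0.0, 'opening': 0.09303453355989584}
side {'fx': 493.7848838229627, 'fy': 493.7848838229627, 'cx': 256.80812840687145, 'cy': 177.17307370048215, 'rvec': array([ 2.4082633 , -0.16514407,  0.04727335]), 'tvec': array([-0.54717874,  0.10237534,  0.93779918])}
top {'fx': 421.0707280130894, 'fy': 421.0707280130894, 'cx': 252.91544500011472, 'cy': 194.73266223593194, 'rvec': array([ 2.1854413 , -2.13982638,  0.17526916]), 'tvec': array([0.02512345, 0.56171577, 0.95572222])}
```

View pics/side0.png

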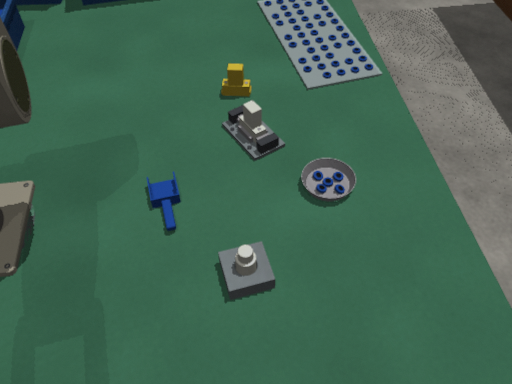

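View pics/top0.png

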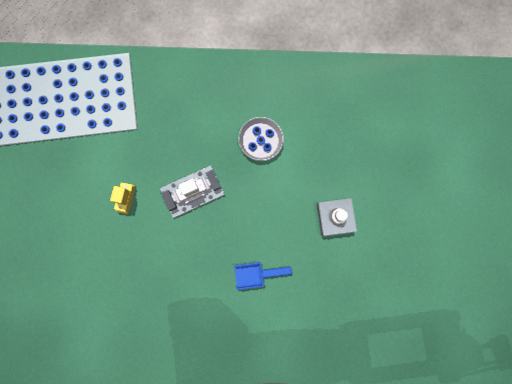

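Candidates:
- White block with rectangular grip in the jig: side (252,115), top (192,188). This is my choice.
- Yellow look-alike: side (236,80), top (123,198).
- Round white plug: side (246,258), top (340,215).

I'll check the choice in one close crop.

```bash
cat > h.py <<'E'
import numpy as np, cv2
from plant import eyes, monitor
M={n:eyes.camera_model(n) for n in("side","top")}
def K(n):
    m=M[n]; return np.array([[m["fx"],0,m["cx"]],[0,m["fy"],m["cy"]],[0,0,1.]])
def P(n): return np.c_[cv2.Rodrigues(M[n]["rvec"])[0],M[n]["tvec"]]
def proj(n,X): return cv2.projectPoints(np.float64(X).reshape(-1,1,3),M[n]["rvec"],M[n]["tvec"],K(n),None)[0].reshape(-1,2)
def ray(n,uv,z):
    R=P(n)[:,:3]; c=-R.T@M[n]["tvec"]; d=R.T@np.linalg.inv(K(n))@[uv[0],uv[1],1]
    return c+d*(z-c[2])/d[2]
def tri(us,ut):
    X=cv2.triangulatePoints(K("side")@P("side"),K("top")@P("top"),np.float64(us).reshape(2,1),np.float64(ut).reshape(2,1))[:,0]
    X=X[:3]/X[3]; return X,[np.round(proj(n,X)[0]-u,1) for n,u in(("side",us),("top",ut))]
E
python3 - <<'E'
from h import *
a=cv2.imread("pics/side0.png")[90:165,210:300];b=cv2.imread("pics/top0.png")[155:230,150:240]
im=np.hstack([cv2.resize(x,None,fx=4.4,fy=4.4,interpolation=cv2.INTER_CUBIC) for x in(a,b)])
cv2.imwrite("pics/c0.png",im)
E
```

```text
(no output)
```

View pics/c0.png

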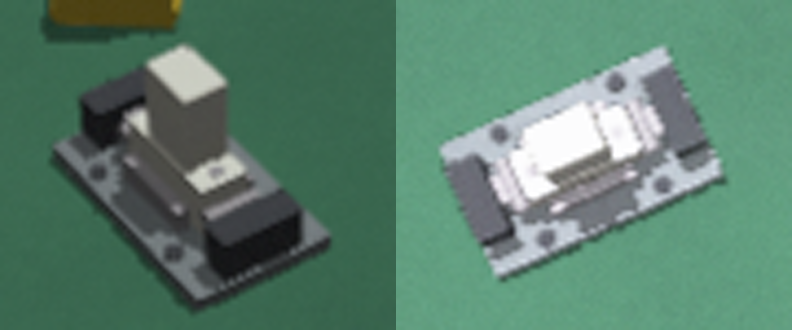

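The crop confirms it: a white block with a rectangular grip, between the two dark posts. The grip top is centred near side (252.5,106.6) and top (189,187). The plate corners are clear too.

Run:
```python
from h import *
S=lambda x,y:(x/4.4+210-.4,y/4.4+90-.4)
T=lambda x,y:((x-396)/4.4+150-.4,y/4.4+155-.4)
print("grip top",tri(S(187,73),T(568,141)))
tc=[T(441,148),T(665,46),T(727,178),T(500,278)]
g=np.array([ray("top",c,.010) for c in tc]);print(g.round(4),"ctr",g.mean(0).round(4))
e=np.roll(g,-1,0)-g;print(np.linalg.norm(e,axis=1).round(4),np.degrees(np.arctan2(e[:,1],e[:,0])).round(1))
# side corners of plate
s=np.array([ray("side",S(*c),.010) for c in((55,148),(195,300),(328,238))]);print(s.round(4))
# masks
for n,box in(("top",(150,155,240,230)),("side",(210,90,300,165))):
    im=cv2.imread(f"pics/{n}0.png");x0,y0,x1,y1=box
    c=im[y0:y1,x0:x1].astype(int); m=((c[...,1]-np.maximum(c[...,0],c[...,2]))<12).astype(np.uint8)
    m[:14,:]*=(n=="top")
    cs=max(cv2.findContours(m,0,2)[0],key=cv2.contourArea);r=cv2.minAreaRect(cs)
    q=cv2.boxPoints(r)+[x0,y0]
    if n=="top":
        g=np.array([ray("top",c,.010) for c in q]);e=np.roll(g,-1,0)-g
        print(g.round(4),g.mean(0).round(4),np.linalg.norm(e,axis=1).round(4),np.degrees(np.arctan2(e[:,1],e[:,0])).round(1))
    hs=c.min(2) ; w=((hs>(235 if n=="top" else 150))).astype(np.uint8)
    cw=max(cv2.findContours(w,0,2)[0],key=cv2.contourArea);print(n,"bright",cv2.minAreaRect(cw),cv2.contourArea(cw))
# other corners both views: near-right & left & bottom
for a,b in(((55,148),(727,178)),((55,148),(441,148)),((328,238),(665,46)),((195,300),(500,278)),((195,300),(727,178)),((328,238),(727,178))):
    print(a,b,tri(S(*a),T(*b)))
```

```text
grip top (array([0.56825953, 0.1824374 , 0.08552018]), [array([ 0.4, -0.1]), array([-0. ,  0.6])])
[[0.5756 0.2616 0.01  ]
 [0.6357 0.1408 0.01  ]
 [0.5625 0.1043 0.01  ]
 [0.5048 0.2262 0.01  ]] ctr [0.5696 0.1832 0.01  ]
[0.135  0.0817 0.1349 0.0792] [ -63.5 -153.5  115.4   26.6]
[[0.5026 0.2225 0.01  ]
 [0.56   0.1046 0.01  ]
 [0.6303 0.1373 0.01  ]]
[[0.5757 0.2654 0.01  ]
 [0.6377 0.1406 0.01  ]
 [0.5632 0.1046 0.01  ]
 [0.5026 0.2287 0.01  ]] [0.5698 0.1848 0.01  ] [0.1394 0.0827 0.1381 0.0818] [ -63.6 -154.2  116.    26.7]
top bright ((35.80000305175781, 33.599998474121094), (14.310833930969238, 20.57182502746582), 63.43495178222656) 187.5
side bright ((41.750003814697266, 16.25), (14.142135620117188, 9.192387580871582), 45.0) 104.5
(55, 148) (727, 178) (array([0.51901954, 0.09650904, 0.12765387]), [array([10.2, -2.9]), array([ 0.9, 12.9])])
(55, 148) (441, 148) (array([ 0.53558974,  0.26109196, -0.01582011]), [array([13.2, -4.1]), array([ 1.4, 17.6])])
(328, 238) (665, 46) (array([0.63324336, 0.14097204, 0.00676821]), [array([ 1. , -0.2]), array([-0. ,  1.2])])
(195, 300) (500, 278) (array([ 0.55175605,  0.25175657, -0.14490239]), [array([-9.7,  1.4]), array([  0.4, -12.6])])
(195, 300) (727, 178) (array([0.56097835, 0.10422546, 0.01053809]), [array([ 0.5, -0.1]), array([0. , 0.6])])
(328, 238) (727, 178) (array([0.59611699, 0.10074195, 0.04483804]), [array([-12.9,   1.9]), array([  1.3, -16.1])])
```

Plate centre comes out at about (0.568, 0.182), with jig yaw near 26.4°. The grip top triangulates to z = 85.5 mm against an expected 86, so this agrees. I'll travel with the fingers closing along the jig's y.

{"method": "arm_command", "body": {"deltas": [[[1.8,3.2,0,0,0,0.55],[1.8,3.2,0,0,0,0.55],[1.8,3.2,0,0,0,0.55],[1.8,3.2,0,0,0,0.55],[1.8,3.2,0,0,0,0.55],[1.8,3.2,0,0,0,0.55],[1.8,3.2,0,0,0,0.55],[1.8,3.2,0,0,0,0.55],[1.8,3.2,0,0,0,0.55],[1.8,3.2,0,0,0,0.55],[1.8,3.2,0,0,0,0.55],[1.8,3.2,0,0,0,0.55]]], "gripper": 1}}

```text
t: 1.1
tool_pos: [0.3547, -0.198, 0.2184]
orientation: [-3.094, -0.544, -0.0]
force: [0.8, -0.9, -0.2]
opening: 0.0929
gripper_force: 0.0
```

{"method": "arm_command", "body": {"deltas": [[[1.8,3.2,0,0,0,0.55],[1.8,3.2,0,0,0,0.55],[1.8,3.2,0,0,0,0.55],[1.8,3.2,0,0,0,0.55],[1.8,3.2,0,0,0,0.55],[1.8,3.2,0,0,0,0.55],[1.8,3.2,0,0,0,0.55],[1.8,3.2,0,0,0,0.55],[1.8,3.2,0,0,0,0.55],[1.8,3.2,0,0,0,0.55],[1.8,3.2,0,0,0,0.55],[0,0,0,0,0,0]]]}}

```text
t: 2.1
tool_pos: [0.5534, 0.1573, 0.2167]
orientation: [-3.058, -0.713, 0.002]
force: [0.1, -0.3, -0.3]
opening: 0.0932
gripper_force: 0.0
```

{"method": "arm_command", "body": {"deltas": [[[0.5,0.8,-2,0,0,0],[0.5,0.8,-2,0,0,0],[0.5,0.9,-2,0,0,0],[0,0,-2,0,0,0],[0,0,-2,0,0,0],[0,0,-2,0,0,0],[0,0,-2,0,0,0],[0,0,-1.5,0,0,0],[0,0,-1.0,0,0,0],[0,0,0,0,0,0],[0,0,0,0,0,0]]]}}

```text
t: 3.02
tool_pos: [0.567, 0.1769, 0.0533]
orientation: [3.061, 0.706, -0.002]
force: [0.2, 0.4, 1.4]
opening: 0.0926
gripper_force: 0.0
```

Run:
```python
from h import *
a=eyes.read_camera("side");b=eyes.read_camera("top")
cv2.imwrite("pics/side1.png",a);cv2.imwrite("pics/top1.png",b)
im=np.hstack([cv2.resize(x,None,fx=4.4,fy=4.4,interpolation=cv2.INTER_CUBIC) for x in(a[85:160,210:300],b[155:230,150:240])])
cv2.imwrite("pics/c1.png",im)
s=monitor.read_state();print(s["tool_pos"],s["force"],s["orientation"])
```

```text
[0.56837227 0.17729299 0.05500298] [-0.09054799  0.49695519  0.26660718] [3.06117538e+00 7.06237792e-01 2.96823602e-03]
```

View pics/c1.png

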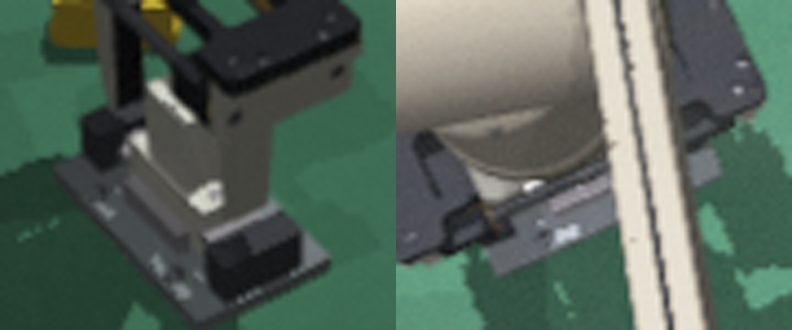

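The crop shows the fingers straddling the grip along the jig's y, clear of both posts. I'll correct by a few mm, then close softly to check the centring.

{"method": "arm_command", "body": {"deltas": [[[0,0.45,-0.3,0,0,0],[0,0,0,0,0,0]]]}}

```text
t: 3.28
tool_pos: [0.5681, 0.1825, 0.0514]
orientation: [-3.061, -0.706, -0.003]
force: [-0.2, 0.0, 0.5]
opening: 0.0931
gripper_force: 0.0
```

{"method": "arm_command", "body": {"deltas": [[[0,0,0,0,0,0],[0,0,0,0,0,0],[0,0,0,0,0,0],[0,0,0,0,0,0],[0,0,0,0,0,0],[0,0,0,0,0,0],[0,0,0,0,0,0],[0,0,0,0,0,0],[0,0,0,0,0,0],[0,0,0,0,0,0]]], "gripper": -1, "squeeze": 6}}

```text
t: 4.12
tool_pos: [0.5673, 0.1822, 0.0507]
orientation: [-3.06, -0.706, 0.0]
force: [-1.9, 2.7, 3.3]
opening: 0.0361
gripper_force: 6.0
```

Run:
```python
from h import *
for i in range(2):
  eyes.read_camera("side"); s=monitor.read_state()
  print({k:np.round(s[k],4) for k in("t","tool_pos","force","wrist_torque","opening","gripper_force")})
```

```text
{'t': np.float64(4.1667), 'tool_pos': array([0.5672, 0.1822, 0.0507]), 'force': array([-1.8504,  2.3679,  1.5965]), 'wrist_torque': array([0.5246, 0.3259, 0.0212]), 'opening': np.float64(0.0358), 'gripper_force': np.float64(5.9987)}
{'t': np.float64(4.2167), 'tool_pos': array([0.5673, 0.1822, 0.0507]), 'force': array([-1.5314,  3.3334,  1.1366]), 'wrist_torque': array([0.594 , 0.3736, 0.0401]), 'opening': np.float64(0.0358), 'gripper_force': np.float64(5.999)}
```

The opening is 36 mm, so the grip is held by its y faces with little side force. Now I squeeze firmly and make the first half of the rock, +7.5° about jig x, which raises end a.

{"method": "arm_command", "body": {"deltas": [[[0,0,0,0,0,0],[0,0,0,0,0,0],[0,0,0,0,0,0]]], "squeeze": 55}}

```text
t: 4.47
tool_pos: [0.5673, 0.1821, 0.0507]
orientation: [-3.06, -0.706, 0.0]
force: [-2.7, 4.2, 1.8]
opening: 0.0356
gripper_force: 55.0
```

{"method": "arm_command", "body": {"deltas": [[[0.041,-0.084,0.066,1.12,0.555,0],[0.041,-0.084,0.066,1.12,0.555,0],[0.041,-0.084,0.066,1.12,0.555,0],[0.041,-0.084,0.066,1.12,0.555,0],[0.041,-0.084,0.066,1.12,0.555,0],[0.041,-0.084,0.066,1.12,0.555,0],[0,0,0,0,0,0],[0,0,0,0,0,0]]]}}

```text
t: 5.13
tool_pos: [0.5698, 0.177, 0.0548]
orientation: [-2.934, -0.676, 0.047]
force: [-2.4, 6.0, 2.6]
opening: 0.0358
gripper_force: 55.0
```

```bash
cat >> h.py <<'E'
from scipy.spatial.transform import Rotation as Ro
yw=np.radians(26.35); J=np.array([[np.cos(yw),np.sin(yw),0],[-np.sin(yw),np.cos(yw),0],[0,0,1]])
O=np.array([.568,.1822,0])
def st():
    s=monitor.read_state(); R=Ro.from_rotvec(s["orientation"]).as_matrix(); z=J@R[:,2]
    print("t",round(s["t"],2),"jig pos mm",(J@(s["tool_pos"]-O)*1e3).round(1),"tilt about x deg",np.degrees(np.arctan2(z[1],-z[2])).round(2),"F jig",(J@s["force"]).round(1),"T jig",(J@s["wrist_torque"]).round(2),round(s["opening"],4),round(s["gripper_force"],1))
E
python3 - <<'E'
from h import *
st(); a=eyes.read_camera("side");cv2.imwrite("pics/side2.png",a); st()
E
```

```text
t 5.13 jig pos mm [-0.7 -5.5 54.8] tilt about x deg 7.7 F jig [0.6 6.5 2.6] T jig [ 1.59 -0.06  0.13] 0.0358 55.0
t 5.18 jig pos mm [-0.7 -5.5 54.8] tilt about x deg 7.68 F jig [0.5 6.8 2.4] T jig [ 1.57 -0.06  0.03] 0.0355 55.0
```

{"method": "arm_command", "body": {"deltas": [[[0.044,-0.088,0.052,1.12,0.555,0],[0.044,-0.088,0.052,1.12,0.555,0],[0.044,-0.088,0.052,1.12,0.555,0],[0.044,-0.088,0.052,1.12,0.555,0],[0.044,-0.088,0.052,1.12,0.555,0],[0.044,-0.088,0.052,1.12,0.555,0],[0,0,0,0,0,0],[0,0,0,0,0,0]]]}}

```text
t: 5.85
tool_pos: [0.5713, 0.1739, 0.0583]
orientation: [-2.804, -0.648, 0.09]
force: [-6.8, 15.8, 5.7]
opening: 0.0355
gripper_force: 55.0
```

Run:
```python
from h import *
st(); a=eyes.read_camera("side");cv2.imwrite("pics/side3.png",a); st()
b=cv2.imread("pics/side2.png")
cv2.imwrite("pics/c3.png",np.hstack([cv2.resize(x[85:160,210:300],None,fx=4.4,fy=4.4,interpolation=cv2.INTER_CUBIC) for x in(b,a)]))
```

```text
t 5.85 jig pos mm [-0.7 -8.8 58.3] tilt about x deg 15.43 F jig [ 0.9 17.1  5.7] T jig [ 3.5  -0.19  0.02] 0.0355 55.0
t 5.9 jig pos mm [-0.7 -8.7 58.2] tilt about x deg 15.42 F jig [ 0.1 16.8  4.6] T jig [ 3.49 -0.16  0.08] 0.0356 55.0
```

View pics/c3.png

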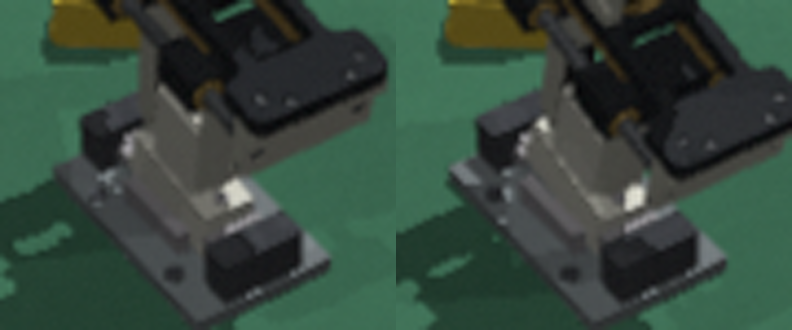

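The tool reads 15.4° of tilt and the opening is unchanged, so the block tilts rigidly with the tool. That puts rib a about 17 mm above home (over) and rib b within 1 mm of home (caught). The 17 N side force fits the end face leaning on roller b. The crop shows the block tipped toward the near post, far end up. Now I rock back about rib a, first half.

{"method": "arm_command", "body": {"deltas": [[[-0.052,0.105,0.088,-1.147,-0.568,0],[-0.052,0.105,0.088,-1.147,-0.568,0],[-0.052,0.105,0.088,-1.147,-0.568,0],[-0.052,0.105,0.088,-1.147,-0.568,0],[-0.052,0.105,0.088,-1.147,-0.568,0],[-0.052,0.105,0.088,-1.147,-0.568,0],[0,0,0,0,0,0],[0,0,0,0,0,0]]]}}

```text
t: 6.57
tool_pos: [0.5677, 0.1783, 0.0611]
orientation: [-2.937, -0.679, 0.05]
force: [-1.0, 7.2, -7.1]
opening: 0.0357
gripper_force: 55.0
```

```bash
cat >> h.py <<'E'
def ribs():
    s=monitor.read_state(); p=J@(s["tool_pos"]-O)*1e3; z=J@Ro.from_rotvec(s["orientation"]).as_matrix()[:,2]; th=np.arctan2(z[1],-z[2]); c,n=np.cos(th),np.sin(th)
    for k,y in(("a",31),("b",-31)): print(k,"y,z if no slip:",(p[1]+.3+y*c+32.5*n).round(1),(p[2]+y*n-32.5*c).round(1))
E
python3 -c "
from h import *
st();ribs()"
```

```text
t 6.57 jig pos mm [-2.  -3.4 61.1] tilt about x deg 7.5 F jig [ 2.3  6.9 -7.1] T jig [ 1.32 -0.46 -0.  ] 0.0357 55.0
a y,z if no slip: 31.9 32.9
b y,z if no slip: -29.6 24.8
```

{"method": "arm_command", "body": {"deltas": [[[-0.02,0.06,0.09,-1.147,-0.568,0],[-0.02,0.06,0.09,-1.147,-0.568,0],[-0.02,0.06,0.09,-1.147,-0.568,0],[-0.02,0.06,0.09,-1.147,-0.568,0],[-0.02,0.06,0.09,-1.147,-0.568,0],[-0.02,0.06,0.09,-1.147,-0.568,0],[0,0,0,0,0,0],[0,0,0,0,0,0]]]}}

```text
t: 7.23
tool_pos: [0.5678, 0.1814, 0.0681]
orientation: [3.056, 0.706, 0.0]
force: [-3.1, 4.4, 1.1]
opening: 0.0353
gripper_force: 55.0
```

```bash
python3 -c "
from h import *
st();ribs()"
```

```text
t 7.23 jig pos mm [-0.5 -0.6 68.1] tilt about x deg -0.27 F jig [-0.8  5.3  1.1] T jig [ 1.14  0.18 -0.03] 0.0353 55.0
a y,z if no slip: 30.5 35.5
b y,z if no slip: -31.5 35.8
```

Run:
```python
from h import *
a=eyes.read_camera("side");cv2.imwrite("pics/side4.png",a); st()
b=cv2.imread("pics/side1.png")
cv2.imwrite("pics/c4.png",np.hstack([cv2.resize(x[85:160,210:300],None,fx=4.4,fy=4.4,interpolation=cv2.INTER_CUBIC) for x in(b,a)]))
```

```text
t 7.28 jig pos mm [-0.5 -0.7 68.2] tilt about x deg -0.25 F jig [-0.4  5.8  1.4] T jig [1.19 0.2  0.03] 0.0356 55.0
```

View pics/c4.png

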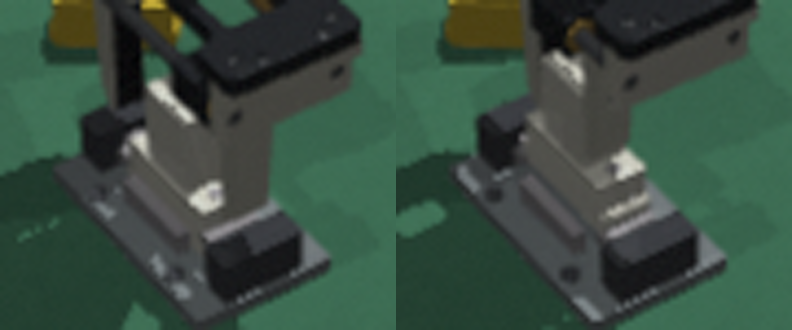

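The right half shows both ends raised: the near rib is visible above its post, and the block is level and loose. I lift it straight up about 28 mm.

{"method": "arm_command", "body": {"deltas": [[[0,0,0.2,0,0,0],[0,0,0.3,0,0,0],[0,0,0.35,0,0,0],[0,0,0.35,0,0,0],[0,0,0.35,0,0,0],[0,0,0.35,0,0,0],[0,0,0.35,0,0,0],[0,0,0.3,0,0,0],[0,0,0.25,0,0,0],[0,0,0,0,0,0],[0,0,0,0,0,0],[0,0,0,0,0,0]]]}}

```text
t: 8.28
tool_pos: [0.5681, 0.1813, 0.0962]
orientation: [3.055, 0.705, 0.002]
force: [0.6, 0.4, -1.7]
opening: 0.0358
gripper_force: 55.0
```

Run:
```python
from h import *
st();ribs(); a=eyes.read_camera("side");b=eyes.read_camera("top");cv2.imwrite("pics/side5.png",a); st()
x=cv2.resize(a[75:165,210:300],None,fx=6.6,fy=6.6,interpolation=cv2.INTER_CUBIC)
cv2.imwrite("pics/c5.png",x)
# expected pixels (crop coords) of block points at level, underside z=.056
def W(p): return O+J.T@(np.array(p)*1e-3)
for n,p in(("near bottom -y,-x",(-14,-33,56)),("near bottom -y,+x",(14,-33,56)),("body top -y -x",(-14,-33,86)),("body top -y +x",(14,-33,86)),("body top +y -x",(-14,33,86)),("bottom +y -x",(-14,33,56)),("post b top in -x",(-23,-48,36)),("post b top out -x",(-23,-67,36)),("post b top out +x",(23,-67,36))):
    u=proj("side",W(p))[0]; print(n,((u+.5-[210,75])*6.6).round(0))
```

```text
t 8.28 jig pos mm [-0.3 -0.9 96.2] tilt about x deg -0.36 F jig [ 0.7  0.1 -1.7] T jig [-0.03 -0.01 -0.02] 0.0358 55.0
a y,z if no slip: 30.2 63.5
b y,z if no slip: -31.8 63.9
t 8.38 jig pos mm [-0.4 -0.9 96.1] tilt about x deg -0.35 F jig [ 0.   0.1 -0.9] T jig [-0.    0.03  0.  ] 0.0358 55.0
near bottom -y,-x [306. 352.]
near bottom -y,+x [378. 319.]
body top -y -x [304. 281.]
body top -y +x [378. 247.]
body top +y -x [191. 169.]
bottom +y -x [194. 240.]
post b top in -x [309. 436.]
post b top out -x [343. 470.]
post b top out +x [461. 413.]
```

View pics/c5.png

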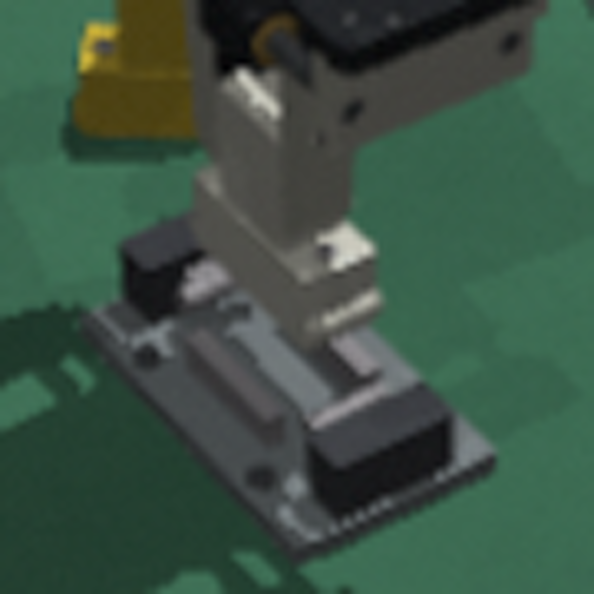

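The picture shows the block upright over the jig. Its near top corner is at (298,278) and bottom corner at (302,347), with the post corner at (308,430). All three sit the same few pixels from the prediction for an underside at z = 56 mm, so there is about 20 mm of air above the posts. Handing in.

```bash
python3 -c "
from plant import ticket
print(ticket.close_job())"
```

```text
the job is handed in; nothing more can be done
None
```

I rocked the block free one end at a time (first the +y end, then the -y end), then lifted it. It was handed in held level and still over the jig, about 2 cm above the posts; the plug, dish and scoop were not touched.

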